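Eject a set pavement chalk from the bench mould and stand it to dry

ROBOT

A 6-joint arm with a two-finger parallel gripper is mounted at the origin on a cart in front of the work surface, level with it; the furniture and walls round the work are solid. World frame = base frame: x ahead of the robot, y to its left, z up, the work surface at z = 0. Lengths are in m, angles in rad, forces in N, time in s.
With the tool pointing down it reaches from about 0.35 to 0.775 m from the base axis. Payload 5.5 kg.
Tool frame: the origin (TCP) lies on the centre line of the jaws, within the pads' length; the fingertips stand 19 mm ahead of it and the grasp point (between the pads) is the TCP; z points along the fingers, y is the line along which they close (so a half turn about z gives the same grasp; the last joint's range is limited). The gripper opens to 85 mm and grips with 20 to 120 N. Pads are 22 mm wide; open, the fingers measure 114 mm over their backs; the gripper's body (76 mm by 85 mm) begins 54 mm behind the grasp point. The pads swing forward as they close: fully open they stand 13 mm farther back than shut.
Start: joints at [1.144, 0.313, 0.046, 1.304, 0, 1.431], TCP at [0.163, 0.552, 0.224] pointing down, gripper open.
Joint ranges: [-2.76, 2.76], [-0.86, 1.69], [-1.03, 1.26], [-2.2, 2.34], [-1.47, 1.5], [-3.14, 3.14]. Speed limits (rad/s): [2.57, 2.57, 3.14, 3.14, 3.14, 3.14].

INTERFACE

Orientations are given as a 3x3 rotation matrix whose columns are the frame's x, y, z axes.
In Python, from plant import bot, optics, ticket gives the robot as it stands.
- The arm moves only by the tool apply_moves, never from a script. Its argument "series" is a list of rows, each a list of 7 numbers: the shift along the tool's x, y, z in m, then the turn, a rotation vector about the tool's x, y, z in degrees, then the opening, from 0 (shut) to 1 (fully open). In form: [[x, y, z, ax, ay, az, hand], ...]. A call has 1 to 12 rows; each row is the pose to reach, as a shift and turn from the pose commanded when the call began, along the tool's axes at that moment; what a row does not reach only later rows make up. A row lasts 1/10 s, in which the tool goes at most 50 mm and 8.59 degrees, less where a joint would pass 70% of its speed; a pose out of reach is approached as far as the arm can. A call with a gripper value outside its range is refused whole. The fingers move at their own pace and stop on an object; "squeeze" is the grip in N (left out, the last holds). Time passes only in rows, so rows that repeat a pose let the fingers close. It gives the time, the measured TCP pose, the force, the opening and the grip force at its end, in the units of the state.
- bot.state(): the state, without advancing time (a new reading comes with each control period).
- optics.read_camera(name): name is "side" or "top" or "wrist"; returns a dict with "color" (400x640x3 uint8, red, green, blue), "fx", "fy", "cx", "cy" (pixels), "R" (3x3) and "t" (3): a world point X has camera coordinates R X + t. Camera axes: x right, y down, z forward; pixel columns grow to the right and rows downward; lengths in m; the calibration is good to about 2 mm. A picture is of the moment at which its call begins. There is no depth.
- ticket.finish_job(): hands the job in; it is judged then, once.
Trained networks look in a picture, given as the dict that the camera call returned (one of the last four; its "shot" number tells which), for a name from the list of things; names that differ only in an ending like _2 or _b are one class to them, and where a whole thing is asked for, a point or a joint stands for the part that bears it (a point fixed in the world has none). Each returns a list of dicts, best first, with "p" (0 to 1); they miss things now and then, are a little off and sometimes report something else, mostly with a low value. They report only what shows in the picture. A call takes as long as a camera call.
- optics.look_for(picture, label): "rect" ([left, top, width, height] in pixels, round what is visible of it).
- optics.tip_of(picture, label): "pixel" ([column, row] in pixels: a listed point, or the origin of a listed thing).
The state is a dict: "time_s": time; "joints": joint angles; "joint_velocities": joint speeds; "tau": joint torques, N m; "tcp_pos": TCP position; "ee_rot": TCP orientation; "force": force on the tool from outside, world axes, zero at the start; "wrist_torque": the same for the moment, N m; "finger_gap": finger opening in m; "grip_force": force on a finger pad.
Only numpy, scipy, OpenCV 4.12 (cv2) and the standard library are available. Lean on these libraries where they do the work, as an engineer would, in place of code of your own. Each camera call takes 0.05 s, during which the arm holds its last target. There are 200 camera calls.

TASK

The plaster chalks in the bench mould have set: swing its ejector lever all the way down so that they rise out of their holes. Two of the three were under-poured; take out the one full-length chalk and stand it gently, upright, squarely on the slats of the raised drying stand, midway between the two chalks already drying there. Leave the two short ones in the mould and do not disturb the drying ones.

Things in the scene. Friction and masses are not known exactly. Their poses are not given: they have to be found in the camera images.
- mould: Bench mould, fixed: aluminium block with three round holes, on two dark cheeks and a plywood base. Origin on the table under the block's middle. Block 84 mm along x, 190 mm along y, top 160 mm above the table. Vertical holes 36.5 mm wide on its centre line (x = 0) at y = -58, 0, +58 mm, a chalk in each. The lever is beyond its +y end and swings over its -x side.
- mould_top (a point): Centre of the block's top face (mouth of the middle hole), 160 mm above the table. Axes as the mould.
- lever (a joint): Ejector lever, rad: 0 = up (57 degrees above level, leaning to the mould's -x side), 1.2 = all the way down (12 degrees below level). Turns about the axis through point lever_hinge, stays where left. Raises the ejector pins 44 mm per rad: after 0.18 rad idle they lift all three chalks together, about 45 mm in all. Takes 4 to 9 N at the grip.
- lever_grip (a point): Middle of the lever's wooden cross grip, a dark round bar 25 mm thick and 60 mm long parallel to the mould's y axis, 140 mm from the hinge axis. Moves with the lever.
- lever_hinge (a point): Point on the lever's hinge axis (which is parallel to the mould's y axis) level with the middle of the grip, 80 mm above the table. Fixed in the mould.
- chalk_full: The full-length plaster chalk: white round stick, 34 mm thick, 73 mm long, about 90 g. Origin at the centre of its foot, z along the stick. At the start its top is 4 mm below the block's top; it stands in any one of the three holes. When ejected, about 41 mm of it stand above the block.
- chalk_short_a: Under-poured chalk, 34 mm thick, 46 mm long; origin at the centre of its foot. In another hole; stays in the mould.
- chalk_short_b: Under-poured chalk, 34 mm thick, 50 mm long; origin at the centre of its foot. In the remaining hole; stays in the mould.
- stand: Drying stand, fixed to the table: two light wooden slats 270 mm long along its y axis, each 20 mm wide with a 14 mm gap between them (54 mm over both), on feet. Origin on the table under its middle; the slats' top is 60 mm above the table.
- stand_top (a point): Middle of the drying stand at the height of the slats' top, 60 mm above the table. Axes as the stand. The chalk's foot belongs here.
- dry_left: Full-length chalk (34 x 73 mm) already standing on the slats, 85 to 100 mm from the stand's middle on its +y side; origin at the centre of its foot.
- dry_right: Full-length chalk (34 x 73 mm) already standing on the slats, 85 to 100 mm from the stand's middle on its -y side; origin at the centre of its foot.

How it is judged:
By the outcome, as a careful person would: the job done as asked, in the order asked, and still so for the second after the job is handed in, with the robot touching nothing.
It also fails if it takes over 58 s, if anything falls off the work surface, if the arm or the gripper's body presses on something with over 40 N, if the wrist force passes 120 N, or if a joint passes its speed limit or range.

## Working session

There is one attempt and no reset: what is moved stays moved. The work goes in short steps, Python scripts to look and compute and a tool call to move; the robot and the scene stay as the last step left them, time stands still between calls to the robot, and variables do not carry over. Pictures are saved under pics/ and viewed, at most 10 in all, crops included, and the job is handed in when it is done.

Besides the shell and the picture viewer there is one more tool, called after "Call:" by a JSON object that holds its "name" and its "arguments". apply_moves: Moves the arm, as the interface text tells. Its arguments: {"type":"object","properties":{"series":{"type":"array"},"squeeze":{"type":"number"}},"required":["series"]}

```bash
mkdir -p pics; cat > h.py <<'E'
import numpy as np, cv2
from plant import bot, optics, ticket
def cam(n,save=None):
    p=optics.read_camera(n)
    if save: cv2.imwrite('pics/'+save+'.png',p['color'][:,:,::-1])
    return p
def ray(p,px):
    R=np.array(p['R']);t=np.array(p['t'])
    d=R.T@np.array([(px[0]-p['cx'])/p['fx'],(px[1]-p['cy'])/p['fy'],1.]); return -R.T@t,d
def atz(p,px,z):
    o,d=ray(p,px); return o+d*(z-o[2])/d[2]
def proj(p,X):
    c=np.array(p['R'])@np.array(X)+np.array(p['t']); return np.array([p['fx']*c[0]/c[2]+p['cx'],p['fy']*c[1]/c[2]+p['cy']])
def tri(obs):
    A=np.zeros((3,3));b=np.zeros(3)
    for p,px in obs:
        o,d=ray(p,px);d=d/np.linalg.norm(d);M=np.eye(3)-np.outer(d,d);A+=M;b+=M@o
    return np.linalg.solve(A,b)
E
python3 - <<'E'
from h import *
np.set_printoptions(precision=3,suppress=True)
P={n:cam(n,n+'0') for n in('side','top','wrist')}
z=dict(mould=0,mould_top=.16,lever_grip=None,lever_hinge=.08,chalk_full=.083,stand=0,stand_top=.06,dry_left=.06,dry_right=.06)
for n,p in P.items():
    o,_=ray(p,[0,0]);print(n,'campos',o)
    for l in z:
        r=optics.tip_of(p,l)
        print(l,[(np.round(q['pixel'],1),round(q['p'],2),atz(p,q['pixel'],z[l] or .2)) for q in r[:3]])
a=P['side'];b=P['top'];cv2.imwrite('pics/both.png',np.vstack([a['color'],b['color']])[:,:,::-1])
E
```

```text
side campos [ 0.023 -1.049  0.807]
mould [(array([335.2, 195.5]), 0.58, array([ 0.506, -0.231,  0.2  ]))]
mould_top [(array([338.9, 151.1]), 0.68, array([0.679, 0.049, 0.16 ]))]
lever_grip [(array([284.2, 132.4]), 0.63, array([0.544, 0.178, 0.2  ]))]
lever_hinge []
chalk_full []
stand [(array([348.7, 279.7]), 0.6, array([ 0.379, -0.51 ,  0.2  ]))]
stand_top [(array([345.4, 262.3]), 0.57, array([ 0.486, -0.328,  0.06 ])), (array([346.1, 279.6]), 0.41, array([ 0.456, -0.383,  0.06 ]))]
dry_left [(array([323.2, 246.1]), 0.91, array([ 0.466, -0.246,  0.06 ]))]
dry_right [(array([381. , 281.8]), 0.97, array([ 0.527, -0.427,  0.06 ]))]
top campos [ 0.476 -0.109  1.075]
mould [(array([275.7, 151.1]), 0.65, array([0.631, 0.005, 0.2  ]))]
mould_top [(array([264.6, 139.5]), 0.94, array([0.664, 0.035, 0.16 ]))]
lever_grip [(array([195.6, 187.5]), 0.9, array([0.555, 0.173, 0.2  ]))]
lever_hinge [(array([202.5, 163.8]), 0.74, array([0.623, 0.196, 0.08 ]))]
chalk_full [(array([269.1, 143.6]), 0.58, array([0.67 , 0.036, 0.083]))]
stand [(array([415.5, 215.1]), 0.85, array([ 0.496, -0.284,  0.2  ]))]
stand_top [(array([423.7, 218.4]), 0.72, array([ 0.491, -0.331,  0.06 ]))]
dry_left [(array([387.7, 221.2]), 0.61, array([ 0.484, -0.246,  0.06 ])), (array([264.3, 137.1]), 0.43, array([0.69 , 0.051, 0.06 ]))]
dry_right [(array([461.9, 205.7]), 0.61, array([ 0.521, -0.422,  0.06 ])), (array([271.4, 144. ]), 0.24, array([0.673, 0.034, 0.06 ]))]
wrist campos [0.093 0.571 0.374]
mould []
mould_top []
lever_grip []
lever_hinge []
chalk_full []
stand []
stand_top []
dry_left []
dry_right []
```

View pics/top0.png

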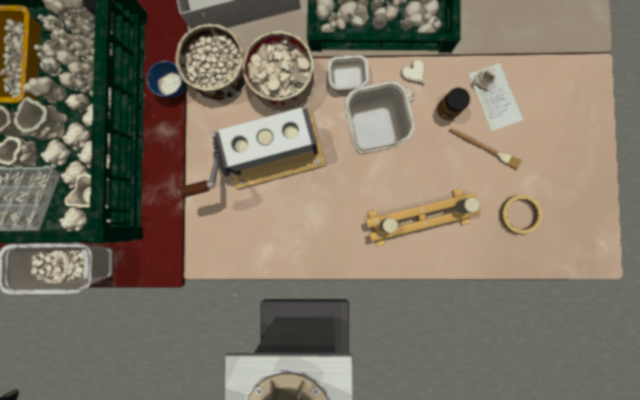

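View pics/side0.png

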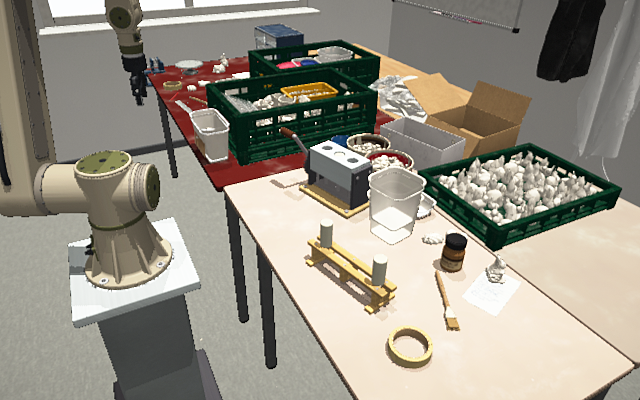

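The top view shows the mould holes near (240,144), (265,137) and (291,130). The lever grip is near (193,188), and the drying chalks are near (389,226) and (470,205). Next I zoom in on both views.

```bash
python3 - <<'E'
from h import *
a=cv2.imread('pics/top0.png')[100:250,170:330]; b=cv2.imread('pics/side0.png')[110:235,260:400]
c=cv2.imread('pics/top0.png')[180:250,355:490]
A=cv2.resize(a,(400,375),interpolation=cv2.INTER_CUBIC); B=cv2.resize(b,(400,357),interpolation=cv2.INTER_CUBIC)
B=cv2.copyMakeBorder(B,0,18,0,0,cv2.BORDER_CONSTANT)
C=cv2.resize(c,(400,207),interpolation=cv2.INTER_CUBIC);C=cv2.copyMakeBorder(C,0,0,0,400,cv2.BORDER_CONSTANT)
cv2.imwrite('pics/z.png',np.vstack([np.hstack([A,B]),C]))
p=optics.read_camera('top');
np.set_printoptions(precision=3,suppress=True)
for l in('mould','chalk_full','chalk_short_a','dry_left','lever_grip','stand'):
    print(l,[(np.round(q['rect']),round(q['p'],2)) for q in optics.look_for(p,l)[:4]])
    if 'chalk' in l: print([(np.round(q['pixel'],1),round(q['p'],2),atz(p,q['pixel'],.1)) for q in optics.tip_of(p,l)[:4]])
for px in[(240,144),(265,137),(291,130)]: print(atz(p,px,.158))
for px in[(389,226),(470,205)]: print(atz(p,px,.133))
E
```

```text
mould [(array([180., 107., 144.,  89.]), 0.84), (array([367., 189., 112.,  57.]), 0.74)]
chalk_full [(array([257., 129.,  17.,  14.]), 0.63)]
[(array([269.2, 142.2]), 0.61, array([0.67 , 0.033, 0.1  ]))]
chalk_short_a [(array([282., 129.,  20.,  10.]), 0.62), (array([179., 139.,  52.,  59.]), 0.59)]
[(array([292.7, 136. ]), 0.71, array([ 0.684, -0.022,  0.1  ])), (array([244.8, 151.2]), 0.53, array([0.649, 0.091, 0.1  ]))]
dry_left [(array([378., 216.,  21.,  18.]), 0.66)]
lever_grip [(array([181., 140.,  50.,  58.]), 0.84)]
stand [(array([366., 190., 110.,  53.]), 0.68)]
[0.655 0.089 0.158]
[0.67  0.034 0.158]
[ 0.685 -0.023  0.158]
[ 0.473 -0.238  0.133]
[ 0.519 -0.417  0.133]
```

View pics/z.png

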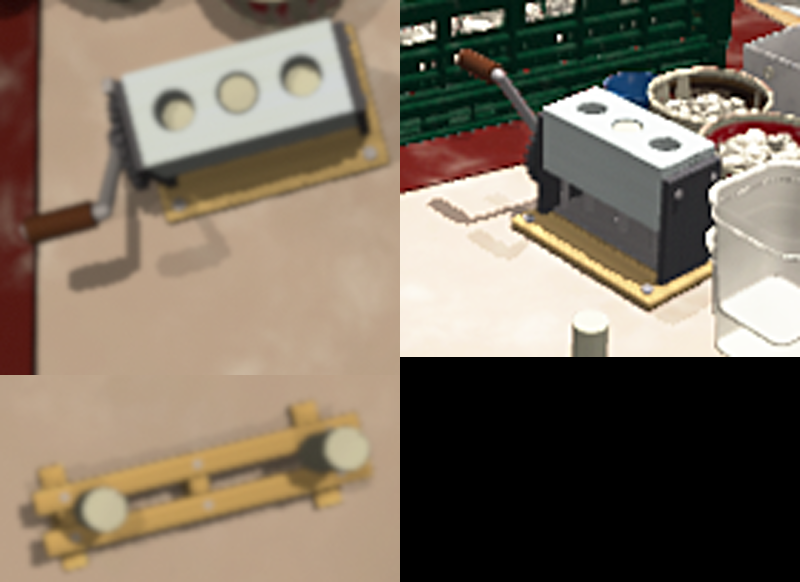

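The middle hole holds the full chalk, since its surface is near the rim and the other two sit deep. The mould yaw is about 15°, and the lever geometry matches it. I'll work out the move to a point above the grip.

```bash
cat >> h.py <<'E'
from scipy.spatial.transform import Rotation as Ro
def Rdown(a):  # tool z down, tool y horizontal at world angle a (deg)
    a=np.radians(a); y=np.array([np.cos(a),np.sin(a),0]); z=np.array([0,0,-1.]); return np.column_stack([np.cross(y,z),y,z])
def delta(pos,R,s=None):
    s=s or bot.state(); R0=np.array(s['ee_rot']); 
    return np.round(1e3*R0.T@(np.array(pos)-np.array(s['tcp_pos'])),1), np.round(Ro.from_matrix(R0.T@R).as_rotvec(degrees=True),1)
E
python3 - <<'E'
from h import *
np.set_printoptions(precision=3,suppress=True)
s=bot.state();print(np.array(s['ee_rot']),s['tcp_pos'],s['finger_gap'],s['force'])
for a in(15,195): print(delta([.53,.17,.31],Rdown(a),s))
p=cam('side');q=cam('top')
print(tri([(p,(339.8,154.5)),(q,(265.2,137.2))]))
for px in[(327.2,147.5),(339.8,154.5),(352.4,160.4)]: print(atz(p,px,.158))
E
```

```text
[[-0.959  0.283  0.   ]
 [ 0.283  0.959  0.   ]
 [-0.     0.    -1.   ]] [0.163 0.552 0.224] 0.08546600502784742 [ 0.185 -1.046 -0.776]
(array([-460.2, -262.1,  -86. ]), array([ 0. , -0. , 58.6]))
(array([-460.2, -262.1,  -86. ]), array([   0. ,    0. , -121.4]))
[0.671 0.033 0.157]
[0.659 0.092 0.158]
[0.671 0.03  0.158]
[ 0.687 -0.022  0.158]
```

Call:
{"name": "apply_moves", "arguments": {"series": [[0,0,-0.045,0,0,0,1],[-0.02,-0.01,-0.086,0,0,6,1],[-0.062,-0.035,-0.086,0,0,13,1],[-0.104,-0.06,-0.086,0,0,20,1],[-0.146,-0.083,-0.086,0,0,26,1],[-0.188,-0.107,-0.086,0,0,32,1],[-0.23,-0.131,-0.086,0,0,38,1],[-0.272,-0.155,-0.086,0,0,44,1],[-0.314,-0.179,-0.086,0,0,50,1],[-0.356,-0.203,-0.086,0,0,55,1],[-0.398,-0.227,-0.086,0,0,58.6,1],[-0.44,-0.25,-0.086,0,0,58.6,1]]}}

```text
time_s: 3.25
tcp_pos: [0.5151, 0.1855, 0.3103]
ee_rot: [[-0.257, 0.967, 0.001], [0.967, 0.257, 0.0], [0.0, 0.001, -1.0]]
force: [0.7, 0.9, -0.2]
finger_gap: 0.0855
grip_force: 0.0
```

```bash
python3 - <<'E'
from h import *
np.set_printoptions(precision=3,suppress=True)
s=bot.state();print(s['tcp_pos'],s['joints'],s['time_s'])
w=cam('wrist','w1');t=cam('top');d=cam('side')
for l in('lever_grip','mould_top','lever_hinge','chalk_full'):
  for n,p in(('w',w),('t',t),('s',d)):
    print(l,n,[(np.round(q['pixel'],1),round(q['p'],2),atz(p,q['pixel'],{'lever_grip':.197,'mould_top':.16,'lever_hinge':.08,'chalk_full':.083}[l])) for q in optics.tip_of(p,l)[:2]])
print(delta([.55,.172,.31],Rdown(15)))
E
```

```text
[0.515 0.186 0.31 ] [0.199 0.251 0.171 1.49  0.    1.51 ] 3.25
lever_grip w [(array([369.1, 217.9]), 0.82, array([0.55 , 0.177, 0.197]))]
lever_grip t [(array([196.8, 190. ]), 0.67, array([0.55 , 0.171, 0.197]))]
lever_grip s [(array([285.3, 134. ]), 0.84, array([0.545, 0.171, 0.197]))]
mould_top w [(array([435.9, 359.1]), 0.66, array([0.67 , 0.035, 0.16 ]))]
mould_top t [(array([265.4, 136.1]), 0.89, array([0.671, 0.033, 0.16 ])), (array([462.1, 206.7]), 0.25, array([ 0.514, -0.392,  0.16 ]))]
mould_top s [(array([338.5, 153.1]), 0.56, array([0.67 , 0.037, 0.16 ]))]
lever_hinge w []
lever_hinge t [(array([203.4, 161.8]), 0.91, array([0.628, 0.194, 0.08 ]))]
lever_hinge s []
chalk_full w []
chalk_full t [(array([271. , 141.1]), 0.65, array([0.676, 0.031, 0.083]))]
chalk_full s [(array([283.9, 134.6]), 0.59, array([0.635, 0.396, 0.083]))]
(array([-24.6,  31. ,   0.2]), array([ 0., -0.,  0.]))
```

View pics/w1.png

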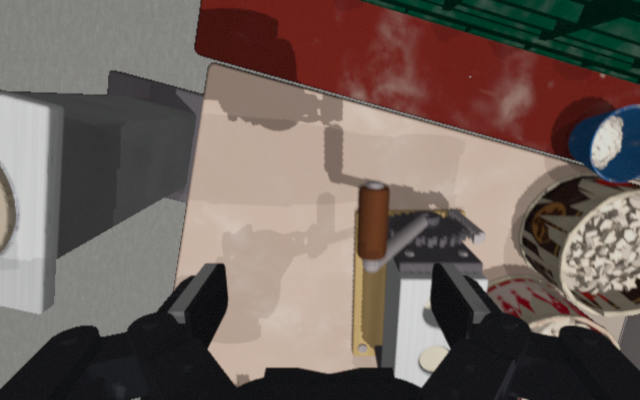

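The wrist picture shows the grip bar from (372,183) to (372,270), parallel to tool x. Its lever rod leaves from the -y end, which puts the grip at about (0.550, 0.175). I'll descend around it and close.

Call:
{"name": "apply_moves", "arguments": {"series": [[-0.008,0.016,0.02,0,0,0,0.75],[-0.015,0.031,0.05,0,0,0,0.75],[-0.015,0.031,0.08,0,0,0,0.75],[-0.015,0.031,0.107,0,0,0,0.75],[-0.015,0.031,0.107,0,0,0,0.75],[-0.015,0.031,0.107,0,0,0,0.4],[-0.015,0.031,0.107,0,0,0,0.2],[-0.015,0.031,0.107,0,0,0,0.2],[-0.015,0.031,0.107,0,0,0,0.2],[-0.015,0.031,0.107,0,0,0,0.2]], "squeeze": 25}}

```text
time_s: 5.0
tcp_pos: [0.5482, 0.1809, 0.2039]
ee_rot: [[-0.258, 0.966, 0.002], [0.966, 0.258, 0.0], [-0.0, 0.002, -1.0]]
force: [-0.5, -0.1, 0.6]
finger_gap: 0.0171
grip_force: 0.0
```

```bash
python3 - <<'E'
from h import *
s=bot.state();print(np.round(s['tcp_pos'],4),s['finger_gap'],s['grip_force'],np.round(s['force'],1),s['time_s'])
cam('wrist','w2')
# arc in tool y/z, mm, from lever angle 57 deg
for k in np.linspace(0,70.5,13): 
    t=np.radians(57-k); t0=np.radians(57); print(round(k,1),np.round([-140*(np.cos(t)-np.cos(t0)),140*(np.sin(t0)-np.sin(t))],1))
E
```

```text
[0.5482 0.1809 0.2039] 0.017147223438245648 0.0 [-0.5 -0.1  0.6] 5.0
0.0 [-0.  0.]
5.9 [-11.6   8.4]
11.8 [-22.3  18. ]
17.6 [-32.   28.6]
23.5 [-40.5  40.1]
29.4 [-47.8  52.5]
35.2 [-53.8  65.5]
41.1 [-58.4  79.1]
47.0 [-61.6  93.1]
52.9 [-63.4 107.3]
58.8 [-63.7 121.7]
64.6 [-62.5 136. ]
70.5 [-59.9 150.1]
```

View pics/w2.png

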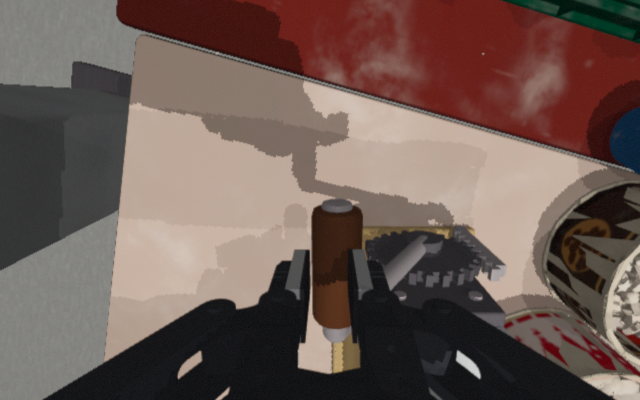

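```bash
python3 - <<'E'
from h import *
np.set_printoptions(precision=3,suppress=True)
w=cam('wrist');s=bot.state();print(w['fx'],ray(w,[0,0])[0])
T=np.array(s['tcp_pos']);R=np.array(s['ee_rot'])
for g in(.0085,-.0085):
  for z in(-.03,0,.019):
    print(g,z,[proj(w,T+R@np.array([x,g,z])) for x in(-.011,.011)])
for l in('lever_grip',):
  obs=[]
  for n in('wrist','top','side'):
    p=w if n=='wrist' else cam(n)
    r=optics.tip_of(p,l); print(n,[(q['pixel'],q['p'],atz(p,q['pixel'],.197)) for q in r[:2]])
    if r: obs.append((p,r[0]['pixel']))
  print(tri(obs), tri(obs[1:]))
for z in(.15,.18,.197): print(z,atz(w,(313,215),z),atz(w,(362,215),z))
E
```

```text
345.6918740340667 [0.528 0.25  0.354]
0.0085 -0.03 [array([351.892, 317.67 ]), array([352.96 , 268.069])]
0.0085 0 [array([347.904, 280.827]), array([348.628, 238.635])]
0.0085 0.019 [array([346.016, 263.386]), array([346.602, 224.864])]
-0.0085 -0.03 [array([309.644, 317.685]), array([308.73 , 268.086])]
-0.0085 0 [array([312.896, 280.84 ]), array([312.271, 238.649])]
-0.0085 0.019 [array([314.436, 263.398]), array([313.928, 224.876])]
wrist [([335.2, 262.5], 0.96, array([0.551, 0.177, 0.197]))]
top [([194.2, 189.1], 0.78, array([0.552, 0.177, 0.197]))]
side [([285.6, 133.4], 0.61, array([0.547, 0.175, 0.197])), ([347.7, 278.6], 0.5, array([ 0.381, -0.504,  0.197]))]
[0.551 0.177 0.196] [0.551 0.179 0.195]
0.15 [0.536 0.183 0.15 ] [0.566 0.191 0.15 ]
0.18 [0.535 0.193 0.18 ] [0.56 0.2  0.18]
0.197 [0.535 0.199 0.197] [0.557 0.205 0.197]
```

Call:
{"name": "apply_moves", "arguments": {"series": [[0,0,0,0,0,0,0],[0,0,0,0,0,0,0],[0,0,0,0,0,0,0],[0,0,0,0,0,0,0]], "squeeze": 25}}

```text
time_s: 5.75
tcp_pos: [0.5478, 0.1808, 0.203]
ee_rot: [[-0.258, 0.966, -0.0], [0.966, 0.258, 0.0], [0.0, 0.0, -1.0]]
force: [-1.2, 0.6, 0.1]
finger_gap: -0.0003
grip_force: 0.0
```

```bash
python3 - <<'E'
from h import *
p=cam('wrist');a=p['color'][150:400,200:480]
d=cam('side');b=d['color'][80:200,220:360]
A=cv2.resize(a,(400,357));B=cv2.resize(b,(400,357),interpolation=cv2.INTER_CUBIC)
cv2.imwrite('pics/z3.png',np.hstack([A,B])[:,:,::-1])
E
```

```text
(no output)
```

View pics/z3.png

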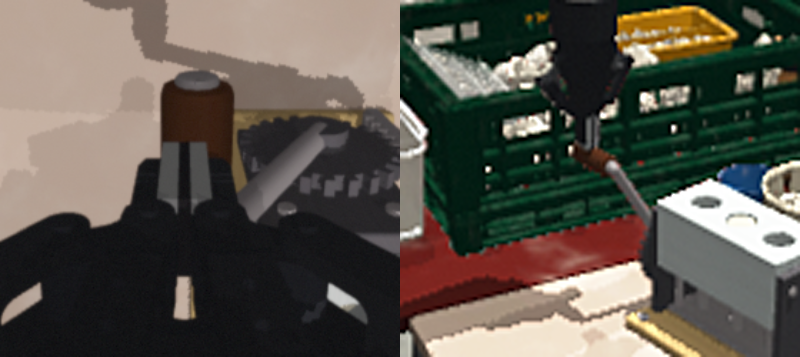

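The shut fingers appear above the bar in both views, with the tip at about (330,249) in the wrist image. I'll lower gently and feel for contact.

Call:
{"name": "apply_moves", "arguments": {"series": [[0,0.003,0.003,0,0,0,0],[0,0.003,0.006,0,0,0,0],[0,0.003,0.006,0,0,0,0]]}}

```text
time_s: 6.15
tcp_pos: [0.5486, 0.1811, 0.2012]
ee_rot: [[-0.258, 0.966, -0.0], [0.966, 0.258, -0.001], [-0.001, -0.0, -1.0]]
force: [-14.6, -4.9, 25.7]
finger_gap: 0.0002
grip_force: 13.4
```

Call:
{"name": "apply_moves", "arguments": {"series": [[0,-0.003,-0.006,0,0,0,0],[0,0,-0.03,0,0,0,0.3],[0,0,-0.06,0,0,0,0.75],[0,0,-0.06,0,0,0,0.75],[0,0,-0.06,0,0,0,0.75]]}}

```text
time_s: 6.65
tcp_pos: [0.5513, 0.1817, 0.2574]
ee_rot: [[-0.258, 0.966, 0.002], [0.966, 0.258, 0.0], [-0.0, 0.002, -1.0]]
force: [0.1, 0.4, 0.3]
finger_gap: 0.058
grip_force: 0.0
```

```bash
python3 - <<'E'
from h import *
np.set_printoptions(precision=3,suppress=True)
d=cam('side')
for z in(.184,.203,.210): print('closed',z,proj(d,[.5478,.1808,z]))
s=bot.state();T=np.array(s['tcp_pos']);R=np.array(s['ee_rot']);print(T,s['force'],s['finger_gap'])
im=cv2.resize(d['color'][60:160,220:353],(798,600),interpolation=cv2.INTER_CUBIC)
for g in(.032,-.032):
  for z,c in((-.01,(255,255,0)),(0,(0,255,0)),(.019,(255,0,0))):
    u=(proj(d,T+R@np.array([0,g,z]))-[220,60])*6; print(u); cv2.circle(im,tuple(int(v) for v in u),4,c,-1)
cv2.imwrite('pics/z4.png',im[:,:,::-1])
r=optics.tip_of(d,'lever_grip');print([(q['pixel'],q['p'],atz(d,q['pixel'],.197)) for q in r[:1]])
E
```

```text
closed 0.184 [285.046 136.28 ]
closed 0.203 [284.888 131.001]
closed 0.21 [284.83  129.038]
[0.551 0.182 0.256] [-0.138  0.692 -0.983] 0.06383353140864441
[436.522 301.169]
[436.848 318.499]
[437.46 351.08]
[343.15  330.767]
[343.832 348.442]
[345.115 381.664]
[([285.1, 134.2], 0.58, array([0.543, 0.17 , 0.197]))]
```

View pics/z4.png

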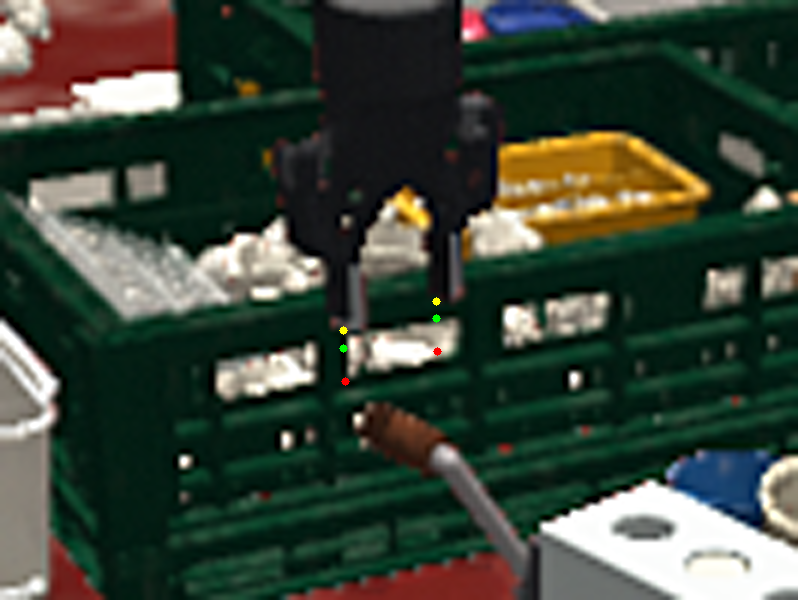

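The projection shows the real fingertips about 10 mm behind the reported TCP, where the stated geometry puts them ahead of it. The contact height agrees, so the reported TCP is roughly 24 mm too deep. I'll allow for that and straddle the bar deeper.

Call:
{"name": "apply_moves", "arguments": {"series": [[0,0,0.04,0,0,0,0.75],[0,0,0.065,0,0,0,0.75],[0,0,0.081,0,0,0,0.75],[0,0,0.081,0,0,0,0.3],[0,0,0.081,0,0,0,0.1],[0,0,0.081,0,0,0,0.1],[0,0,0.081,0,0,0,0.1],[0,0,0.081,0,0,0,0.1]], "squeeze": 30}}

```text
time_s: 7.55
tcp_pos: [0.5511, 0.1816, 0.1767]
ee_rot: [[-0.258, 0.966, 0.001], [0.966, 0.258, 0.0], [-0.0, 0.001, -1.0]]
force: [-0.6, -0.2, -0.6]
finger_gap: 0.024
grip_force: 30.2
```

Call:
{"name": "apply_moves", "arguments": {"series": [[0,-0.006,0.004,0,0,0,0.1],[0,-0.0115,0.0085,0,0,0,0.1],[0,-0.017,0.013,0,0,0,0.1],[0,-0.022,0.018,0,0,0,0.1],[0,-0.027,0.023,0,0,0,0.1],[0,-0.032,0.0285,0,0,0,0.1]], "squeeze": 35}}

```text
time_s: 8.15
tcp_pos: [0.5245, 0.1746, 0.1506]
ee_rot: [[-0.258, 0.966, 0.012], [0.966, 0.258, 0.003], [0.0, 0.012, -1.0]]
force: [5.7, 2.8, 7.0]
finger_gap: 0.0238
grip_force: 36.7
```

Call:
{"name": "apply_moves", "arguments": {"series": [[0,-0.0085,0.0115,0,0,0,0.1],[0,-0.0158,0.024,0,0,0,0.1],[0,-0.0218,0.037,0,0,0,0.1],[0,-0.0264,0.0505,0,0,0,0.1],[0,-0.0296,0.0645,0,0,0,0.1],[0,-0.0314,0.0787,0,0,0,0.1],[0,-0.0317,0.093,0,0,0,0.1],[0,-0.0305,0.1074,0,0,0,0.1],[0,-0.029,0.117,0,0,0,0.1],[0,-0.0285,0.121,0,0,0,0.1],[0,-0.0285,0.123,0,0,0,0.1],[0,-0.0285,0.123,0,0,0,0.1]], "squeeze": 40}}

```text
time_s: 9.35
tcp_pos: [0.4928, 0.1662, 0.0254]
ee_rot: [[-0.258, 0.966, 0.002], [0.966, 0.258, 0.001], [0.0, 0.002, -1.0]]
force: [-2.5, 0.1, 2.6]
finger_gap: 0.0241
grip_force: 49.9
```

```bash
python3 - <<'E'
from h import *
np.set_printoptions(precision=3,suppress=True)
d=cam('side');t=cam('top');obs=[]
for p in(d,t):
    r=optics.tip_of(p,'lever_grip');print([(q['pixel'],round(q['p'],2),atz(p,q['pixel'],.051)) for q in r[:2]])
    if r: obs.append((p,r[0]['pixel']))
    for l in('chalk_full','chalk_short_a'): print(l,[(np.round(q['rect']),round(q['p'],2)) for q in optics.look_for(p,l)[:3]])
if len(obs)>1: print(tri(obs))
print('expected',proj(d,[.4965,.158,.051]))
a=cv2.resize(d['color'][100:220,260:400],(466,400),interpolation=cv2.INTER_CUBIC)
b=cv2.resize(t['color'][100:220,180:280],(333,400),interpolation=cv2.INTER_CUBIC)
cv2.imwrite('pics/z5.png',np.hstack([a,b])[:,:,::-1])
E
```

```text
[([272.9, 178.9], 0.6, array([0.487, 0.153, 0.051]))]
chalk_full [(array([332., 141.,  12.,  14.]), 0.65), (array([372., 254.,  12.,  34.]), 0.19)]
chalk_short_a [(array([320., 145.,  10.,   7.]), 0.41), (array([273., 159.,  35.,  22.]), 0.37)]
[([218.7, 217.5], 0.88, array([0.495, 0.163, 0.051]))]
chalk_full [(array([254., 126.,  20.,  19.]), 0.58), (array([230., 137.,  18.,  15.]), 0.55)]
chalk_short_a [(array([281., 121.,  18.,  20.]), 0.72), (array([230., 138.,  18.,  16.]), 0.56)]
[0.494 0.167 0.042]
expected [274.931 177.6  ]
```

View pics/z5.png

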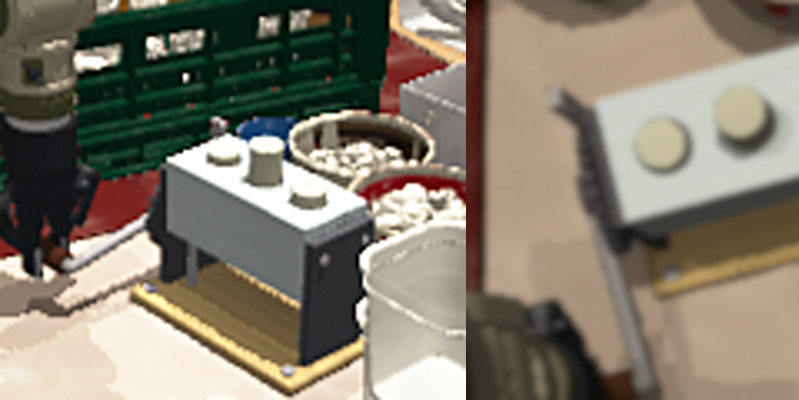

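The chalks are ejected and the middle one stands tall at crop (265,160). I'll press a little more to confirm the lever is on its stop.

Call:
{"name": "apply_moves", "arguments": {"series": [[0,0,0.003,0,0,0,0.1],[0,0,0.006,0,0,0,0.1],[0,0,0.006,0,0,0,0.1]], "squeeze": 40}}

```text
time_s: 10.05
tcp_pos: [0.4937, 0.1665, 0.0194]
ee_rot: [[-0.258, 0.966, 0.003], [0.966, 0.258, 0.001], [0.0, 0.003, -1.0]]
force: [0.6, 1.4, 3.4]
finger_gap: 0.024
grip_force: 50.6
```

Call:
{"name": "apply_moves", "arguments": {"series": [[0,0,0.003,0,0,0,0.1],[0,0,0.005,0,0,0,0.1],[0,0,0.005,0,0,0,0.1]], "squeeze": 40}}

```text
time_s: 10.35
tcp_pos: [0.4939, 0.1665, 0.0184]
ee_rot: [[-0.259, 0.966, 0.005], [0.966, 0.259, 0.001], [-0.0, 0.005, -1.0]]
force: [-9.9, -1.6, 40.5]
finger_gap: 0.0237
grip_force: 54.1
```

```bash
python3 - <<'E'
from h import *
np.set_printoptions(precision=3,suppress=True)
s=bot.state();print(s['force'],s['wrist_torque'])
w=cam('wrist','w6');d=cam('side');t=cam('top');obs=[]
for p in(d,t,w):
    r=optics.tip_of(p,'lever_grip');print([(q['pixel'],round(q['p'],2),atz(p,q['pixel'],.051)) for q in r[:2]])
    if r: obs.append((p,r[0]['pixel']))
print(tri(obs))
E
```

```text
[-9.908 -1.606 40.517] [-0.25   2.243 -0.113]
[([272.6, 177.2], 0.81, array([0.49 , 0.164, 0.051]))]
[([224.1, 220.9], 0.63, array([0.487, 0.15 , 0.051]))]
[([326.3, 309.2], 0.94, array([0.493, 0.161, 0.051]))]
[0.49  0.156 0.051]
```

Force now reads 40 N, so something is at its stop. I'll release, retreat straight up and check the lever with a clear view.

Call:
{"name": "apply_moves", "arguments": {"series": [[0,0,-0.006,0,0,0,0.3],[0,0,-0.006,0,0,0,0.7],[0,0,-0.006,0,0,0,0.75],[0,0,-0.03,0,0,0,0.75],[0,0,-0.075,0,0,0,0.75],[0,0,-0.12,0,0,0,0.75],[0,0,-0.165,0,0,0,0.8],[0,0,-0.21,0,0,0,0.8],[0.0,0.0,-0.255,0,0,0,0.8],[0.0,0.0,-0.275,0,0,0,0.8]]}}

```text
time_s: 11.65
tcp_pos: [0.4933, 0.1661, 0.2919]
ee_rot: [[-0.258, 0.966, 0.004], [0.966, 0.258, 0.001], [-0.0, 0.004, -1.0]]
force: [0.5, -0.3, 0.8]
finger_gap: 0.0684
grip_force: 0.0
```

```bash
python3 - <<'E'
from h import *
np.set_printoptions(precision=3,suppress=True)
s=bot.state();print(s['tcp_pos'],s['force'])
w=cam('wrist');d=cam('side');t=cam('top');obs=[]
print('exp -12deg',[proj(p,[.4965,.158,.051]) for p in(d,t,w)], '-5',[proj(p,[.4963,.158,.068]) for p in(d,t,w)])
for p in(d,t,w):
    h=cv2.cvtColor(p['color'],cv2.COLOR_RGB2HSV); 
    r=optics.tip_of(p,'lever_grip');print([(q['pixel'],round(q['p'],2),atz(p,q['pixel'],.051)) for q in r[:1]])
    if r: obs.append((p,r[0]['pixel']))
print(tri(obs),tri(obs[:2]))
a=cv2.resize(d['color'][110:200,240:365],(555,400),interpolation=cv2.INTER_CUBIC)
b=cv2.resize(w['color'],(400,250)); 
im=np.zeros((650,555,3),np.uint8); im[:400]=a; im[400:,:400]=b
cv2.imwrite('pics/z7.png',cv2.resize(im,(512,600))[:,:,::-1])
E
```

```text
[0.493 0.166 0.292] [ 0.51  -0.261  0.788]
exp -12deg [array([274.931, 177.6  ]), array([220.917, 216.983]), array([329.544, 175.588])] -5 [array([274.678, 173.243]), array([219.077, 216.933]), array([329.465, 178.661])]
[([273.3, 179.7], 0.85, array([0.486, 0.148, 0.051]))]
[([217.9, 218.0], 0.67, array([0.494, 0.165, 0.051]))]
[([329.0, 171.2], 0.88, array([0.495, 0.163, 0.051]))]
[0.494 0.164 0.042] [0.494 0.169 0.038]
```

View pics/z7.png

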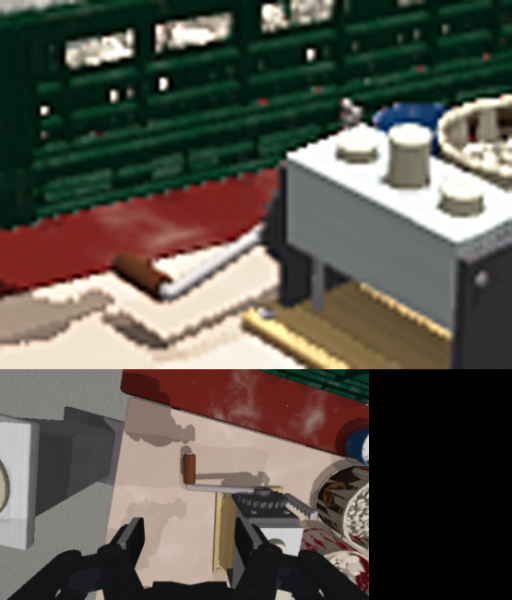

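The lever bar is at its lowest position, at row 180 in the side view where fully down predicts 178. The middle chalk stands clear above the block. I'll move above it.

Call:
{"name": "apply_moves", "arguments": {"series": [[-0.03,0.02,0,0,0,0,0.8],[-0.065,0.05,0,0,0,0,0.8],[-0.1,0.08,0,0,0,0,0.8],[-0.135,0.107,0,0,0,0,0.8],[-0.16,0.127,0,0,0,0,0.8],[-0.174,0.138,0,0,0,0,0.8],[-0.174,0.138,0,0,0,0,0.8]]}}

```text
time_s: 12.65
tcp_pos: [0.6714, 0.0314, 0.2844]
ee_rot: [[-0.256, 0.967, -0.005], [0.967, 0.256, 0.0], [0.001, -0.005, -1.0]]
force: [-0.4, 0.0, -0.8]
finger_gap: 0.0685
grip_force: 0.0
```

```bash
python3 - <<'E'
from h import *
np.set_printoptions(precision=4,suppress=True)
s=bot.state();print(s['tcp_pos'])
w=cam('wrist','w8');d=cam('side');t=cam('top')
for l,n in(('chalk_full','f'),('chalk_short_a','a')):
  for p in(w,d,t):
    print(l,[(np.round(q['pixel'],1),round(q['p'],2),atz(p,q['pixel'],.128)) for q in optics.tip_of(p,l)[:2]],[(np.round(q['rect']),round(q['p'],2)) for q in optics.look_for(p,l)[:2]])
print(optics.tip_of(w,'mould_top'),proj(w,[.671,.033,.201]),proj(t,[.671,.033,.201]))
E
```

```text
[0.6714 0.0314 0.2844]
chalk_full [(array([328.9, 181.4]), 0.85, array([0.669 , 0.0346, 0.128 ]))] [(array([303., 167.,  46.,  59.]), 0.92)]
chalk_full [(array([336.5, 161.5]), 0.47, array([0.667 , 0.0422, 0.128 ]))] [(array([267., 158.,  40.,  23.]), 0.69), (array([334., 140.,  12.,  13.]), 0.53)]
chalk_full [(array([266. , 139.2]), 0.55, array([0.6712, 0.0365, 0.128 ]))] [(array([262., 127.,  12.,  18.]), 0.68)]
chalk_short_a [(array([326.8, 241.5]), 0.87, array([ 0.682 , -0.0226,  0.128 ])), (array([330.5, 118.6]), 0.58, array([0.6562, 0.0885, 0.128 ]))] [(array([306.,  95.,  48.,  50.]), 0.94), (array([307., 235.,  42.,  48.]), 0.8)]
chalk_short_a [(array([353.2, 170. ]), 0.58, array([ 0.6863, -0.03  ,  0.128 ])), (array([327.7, 156.7]), 0.43, array([0.6574, 0.0843, 0.128 ]))] [(array([348., 153.,  12.,  11.]), 0.56)]
chalk_short_a [(array([240.1, 145.2]), 0.74, array([0.658 , 0.0956, 0.128 ])), (array([290.7, 132.3]), 0.53, array([ 0.6865, -0.0198,  0.128 ]))] [(array([280., 119.,  20.,  19.]), 0.73), (array([226., 135.,  22.,  17.]), 0.67)]
[] [330.6083 206.7187] [262.3474 132.2336]
```

View pics/w8.png

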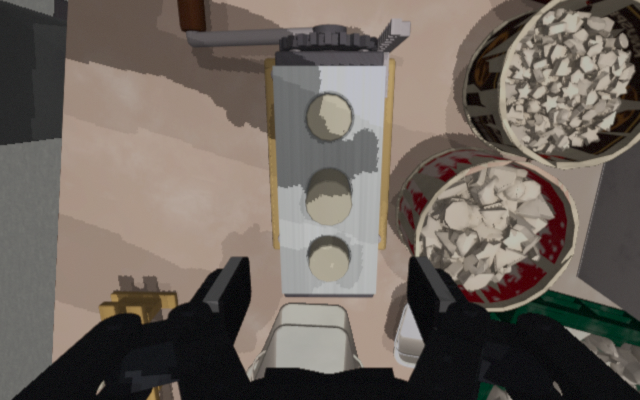

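The wrist image shows the full chalk's top circle at about (328,203). It is centred between the fingers at about (0.669, 0.035), with a short chalk on each side. I'll descend carefully.

Call:
{"name": "apply_moves", "arguments": {"series": [[0.002,0,0.03,0,0,0,0.7],[0.004,-0.001,0.06,0,0,0,0.65],[0.004,-0.001,0.08,0,0,0,0.65],[0.004,-0.001,0.094,0,0,0,0.65],[0.004,-0.001,0.097,0,0,0,0.65],[0.004,-0.001,0.1,0,0,0,0.65],[0.004,-0.001,0.1,0,0,0,0.65]]}}

```text
time_s: 14.15
tcp_pos: [0.6689, 0.0371, 0.189]
ee_rot: [[-0.258, 0.966, 0.001], [0.966, 0.258, 0.0], [-0.0, 0.001, -1.0]]
force: [0.7, 0.6, 0.1]
finger_gap: 0.0556
grip_force: 0.0
```

```bash
python3 - <<'E'
from h import *
np.set_printoptions(precision=4,suppress=True)
s=bot.state();T=np.array(s['tcp_pos']);R=np.array(s['ee_rot']);print(T,s['force'])
d=cam('side')
im=cv2.resize(d['color'][100:190,290:400],(733,600),interpolation=cv2.INTER_CUBIC);k=6.667
for g in(.028,-.028):
  for z,c in((-.01,(255,255,0)),(0.0,(0,255,0)),(.019,(255,0,0))):
    u=(proj(d,T+R@np.array([0,g,z]))-[290,100])*k; cv2.circle(im,tuple(int(v) for v in u),3,c,-1)
cv2.imwrite('pics/z9.png',im[:,:,::-1])
E
```

```text
[0.6689 0.0371 0.189 ] [0.7419 0.5756 0.0666]
```

View pics/z9.png

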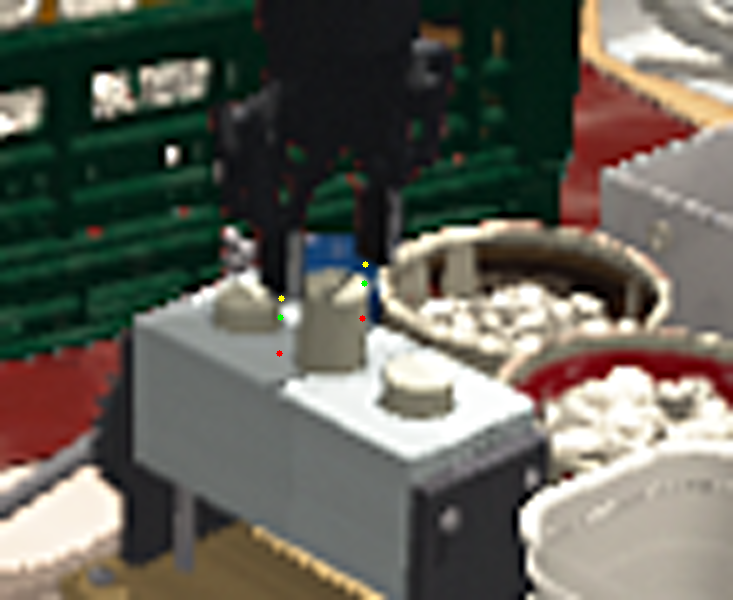

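Call:
{"name": "apply_moves", "arguments": {"series": [[-0.002,0,0.01,0,0,0,0.65],[-0.002,0,0.018,0,0,0,0.65],[-0.002,0,0.024,0,0,0,0.65],[-0.002,0,0.028,0,0,0,0.65],[-0.002,0,0.028,0,0,0,0.65]]}}

```text
time_s: 14.7
tcp_pos: [0.6685, 0.0352, 0.1594]
ee_rot: [[-0.258, 0.966, -0.002], [0.966, 0.258, 0.0], [0.001, -0.002, -1.0]]
force: [-0.0, -0.8, 0.6]
finger_gap: 0.0554
grip_force: 0.0
```

Call:
{"name": "apply_moves", "arguments": {"series": [[0,0,0,0,0,0,0.5],[0,0,0,0,0,0,0.4],[0,0,0,0,0,0,0.25],[0,0,0,0,0,0,0.25],[0,0,0,0,0,0,0.25]], "squeeze": 25}}

```text
time_s: 15.2
tcp_pos: [0.6694, 0.0352, 0.161]
ee_rot: [[-0.258, 0.966, 0.001], [0.966, 0.258, 0.0], [-0.0, 0.001, -1.0]]
force: [0.1, 0.9, 1.8]
finger_gap: 0.0329
grip_force: 25.1
```

Call:
{"name": "apply_moves", "arguments": {"series": [[0,0,-0.005,0,0,0,0.25],[0,0,-0.015,0,0,0,0.25],[0,0,-0.03,0,0,0,0.25],[0,0,-0.045,0,0,0,0.25],[0,0,-0.065,0,0,0,0.25],[0,0,-0.09,0,0,0,0.25],[0,0,-0.1,0,0,0,0.25],[0,0,-0.1,0,0,0,0.25]], "squeeze": 30}}

```text
time_s: 16.0
tcp_pos: [0.67, 0.0351, 0.2628]
ee_rot: [[-0.258, 0.966, 0.004], [0.966, 0.258, -0.0], [-0.001, 0.004, -1.0]]
force: [-0.5, -0.1, -0.6]
finger_gap: 0.0325
grip_force: 29.9
```

```bash
python3 - <<'E'
from h import *
np.set_printoptions(precision=4,suppress=True)
s=bot.state();T=np.array(s['tcp_pos']);print(T,s['finger_gap'],s['force'])
d=cam('side');t=cam('top');w=cam('wrist')
F=T-[0,0,.033];print('foot exp',F,[proj(p,F) for p in(d,t)])
for n,p in(('d',d),('t',t),('w',w)):
  for l in('chalk_full','dry_left','dry_right','stand_top','stand'):
    print(n,l,[(np.round(q['pixel'],1),round(q['p'],2),atz(p,q['pixel'],0 if l=='stand' else .06)) for q in optics.tip_of(p,l)[:3]],[(np.round(q['rect']),round(q['p'],2)) for q in optics.look_for(p,l)[:3]])
E
```

```text
[0.67   0.0351 0.2628] 0.032539403692686014 [-0.459  -0.0784 -0.6018]
foot exp [0.67   0.0351 0.2298] [array([339.5707, 133.4306]), array([259.0244, 129.6252])]
d chalk_full [(array([338. , 131.3]), 0.52, array([0.865 , 0.3751, 0.06  ]))] [(array([333., 109.,  14.,  27.]), 0.45)]
d dry_left [(array([324.6, 244.8]), 0.9, array([ 0.472 , -0.2427,  0.06  ])), (array([380.1, 279.6]), 0.43, array([ 0.5293, -0.4196,  0.06  ]))] [(array([319., 218.,  14.,  30.]), 0.87)]
d dry_right [(array([379.1, 281.6]), 0.68, array([ 0.5233, -0.4242,  0.06  ]))] []
d stand_top [(array([347.6, 258.2]), 0.55, array([ 0.4992, -0.3168,  0.06  ]))] [(array([303., 236.,  94.,  78.]), 0.64)]
d stand [(array([351.6, 281.8]), 0.77, array([ 0.4993, -0.3424,  0.    ]))] [(array([307., 237.,  90.,  74.]), 0.68)]
t chalk_full [(array([260.6, 129. ]), 0.54, array([0.7105, 0.0603, 0.06  ]))] []
t dry_left [(array([388.1, 224.1]), 0.53, array([ 0.4775, -0.2464,  0.06  ])), (array([462.4, 205.3]), 0.16, array([ 0.5215, -0.4232,  0.06  ]))] [(array([382., 221.,  12.,  11.]), 0.76)]
t dry_right [(array([461.3, 203.9]), 0.6
[... 203 characters left out ...]

t stand [(array([416.7, 216.6]), 0.78, array([ 0.4963, -0.3267,  0.    ]))] [(array([366., 189., 116.,  57.]), 0.86)]
w chalk_full [(array([330.6, 234.7]), 0.64, array([ 0.6867, -0.0276,  0.06  ])), (array([331.4, 168.1]), 0.15, array([0.6686, 0.0431, 0.06  ]))] [(array([286., 209.,  85., 139.]), 0.81)]
w dry_left [(array([116.1, 353.5]), 0.61, array([ 0.4758, -0.2432,  0.06  ]))] [(array([ 87., 345.,  31.,  23.]), 0.64), (array([168.,   0., 250., 257.]), 0.5)]
w dry_right [] []
w stand_top [] [(array([ 86., 302.,  85.,  50.]), 0.93)]
w stand [(array([329.3, 202.1]), 0.49, array([ 0.6804, -0.009 ,  0.    ]))] [(array([ 86., 302.,  86.,  80.]), 0.91), (array([284., 209.,  88., 136.]), 0.66)]
```

Call:
{"name": "apply_moves", "arguments": {"series": [[-0.015,-0.013,0,0,0,0,0.25],[-0.045,-0.038,0,0,0,0,0.25],[-0.08,-0.067,0,0,0,0,0.25],[-0.115,-0.097,0,0,0,0,0.25],[-0.15,-0.126,0,0,0,0,0.25],[-0.185,-0.156,0,0,0,0,0.25],[-0.22,-0.185,0,0,0,0,0.25],[-0.255,-0.215,0,0,0,0,0.25],[-0.285,-0.24,0,0,0,0,0.25],[-0.303,-0.255,0,0,0,0,0.25],[-0.309,-0.261,0,0,0,0,0.25],[-0.309,-0.261,0,0,0,0,0.25]]}}

```text
time_s: 18.85
tcp_pos: [0.4962, -0.3315, 0.2604]
ee_rot: [[-0.256, 0.967, 0.0], [0.967, 0.256, 0.0], [0.0, 0.0, -1.0]]
force: [1.2, 0.3, -0.9]
finger_gap: 0.0331
grip_force: 30.0
```

```bash
cat > m.py <<'E'
from h import *
np.set_printoptions(precision=4,suppress=True)
s=bot.state();T=np.array(s['tcp_pos']);print(T,s['finger_gap'],s['force'],s['time_s'])
d=cam('side');t=cam('top');w=cam('wrist')
for l,z in(('dry',.06),('stand_top',.06),('chalk_full',T[2]-.033)):
  for n,p in(('d',d),('t',t),('w',w)):
    for m in(('dry_left','dry_right') if l=='dry' else (l,)):
      print(n,m,[(np.round(q['pixel'],1),round(q['p'],2),atz(p,q['pixel'],z)) for q in optics.tip_of(p,m)[:3]],[(np.round(q['rect']),round(q['p'],2)) for q in optics.look_for(p,m)[:3]])
print('exp foot',[proj(p,T-[0,0,.033]) for p in(d,t,w)])
# drying chalk tops in wrist/top images: bright blobs near predicted spots
for n,p in(('t',t),('w',w)):
  for X in([.4755,-.244,.133],[.523,-.422,.133]): print(n,'pred top',proj(p,X))
E
python3 m.py
```

```text
[ 0.4962 -0.3315  0.2604] 0.03308743513209886 [ 1.2042  0.2876 -0.8689] 18.85
d dry_left [(array([325.6, 243.3]), 0.92, array([ 0.4774, -0.2383,  0.06  ]))] [(array([320., 217.,  18.,  28.]), 0.69)]
d dry_right [(array([379., 281.]), 0.74, array([ 0.5242, -0.4224,  0.06  ]))] [(array([372., 255.,  16.,  32.]), 0.76)]
t dry_left [(array([386.1, 222.2]), 0.8, array([ 0.4821, -0.2417,  0.06  ]))] [(array([382., 215.,  16.,  17.]), 0.6), (array([367., 199.,  75.,  48.]), 0.26)]
t dry_right [] []
w dry_left [(array([334.3,  81.9]), 0.58, array([ 0.4778, -0.2406,  0.06  ]))] [(array([312.,  53.,  39.,  48.]), 0.9)]
w dry_right [] []
d stand_top [(array([349.5, 258.7]), 0.7, array([ 0.5025, -0.3207,  0.06  ]))] [(array([305., 234.,  91.,  82.]), 0.84)]
t stand_top [(array([424.5, 216.1]), 0.79, array([ 0.4962, -0.3331,  0.06  ])), (array([417.2, 217.9]), 0.17, array([ 0.492 , -0.3157,  0.06  ]))] [(array([367., 205.,  71.,  44.]), 0.8)]
w stand_top [(array([326.4, 172.8]), 0.59, array([ 0.4932, -0.328 ,  0.06  ]))] [(array([287.,  30.,  86., 230.]), 0.8)]
d chalk_full [(array([351.2, 206.1]), 0.63, array([ 0.4948, -0.3253,  0.2274]))] [(array([346., 178.,  18.,  32.]), 0.63)]
t chalk_full [(array([444., 210.]), 0.56, array([ 0.5049, -0.335 ,  0.2274]))] [(array([436., 207.,  13.,  14.]), 0.55)]
w chalk_full [(array([329.3, 233.4]), 0.79, array([ 0.4963, -0.3292,  0.2274]))] [(array([283., 210.,  89., 138.]), 0.9)]
exp foot [array([353.1014, 207.2784]), array([442.3628, 214.3619]), array([328.1152, 237.164 ])]
t pred top [391.4981 224.9613]
t pred top [472.094  203.1082]
w pred top [331.7084  80.0188]
w pred top [331.0688 295.3148]
```

```bash
python3 - <<'E'
from h import *
np.set_printoptions(precision=4,suppress=True)
w=cam('wrist');s=bot.state();T=np.array(s['tcp_pos']);R=np.array(s['ee_rot'])
h=cv2.cvtColor(w['color'],cv2.COLOR_RGB2HSV)
for r in(112,120,130,140,150,160,170,185,200):
    m=(h[r,:,1]>120)&(h[r,:,0]>12)&(h[r,:,0]<30)
    e=[int(i) for i in np.flatnonzero(np.diff(m.astype(int))) if 240<i<420]
    print(r,[(i,*np.round(1e3*(R.T@(atz(w,(i+1,r),.06)-T))[:2],1)) for i in e])
print(h[60:100:6,331], h[150,280:380:8,:2].tolist())
# cream tops: low saturation, bright
for n,p,b in(('w',w,(290,30,90,90)),):
    x,y,ww,hh=b;c=h[y:y+hh,x:x+ww];m=((c[:,:,1]<90)&(c[:,:,2]>140)).astype(np.uint8)
    k,l,st,ce=cv2.connectedComponentsWithStats(m)
    for i in range(1,k):
        if st[i,4]>100: print(st[i],ce[i]+[x,y],atz(p,ce[i]+[x,y],.133))
E
```

```text
112 [(301, np.float64(63.2), np.float64(-27.1)), (320, np.float64(63.2), np.float64(-8.5)), (335, np.float64(63.2), np.float64(6.2)), (350, np.float64(63.2), np.float64(20.9)), (351, np.float64(63.2), np.float64(21.9)), (354, np.float64(63.2), np.float64(24.9))]
120 [(301, np.float64(55.6), np.float64(-27.3)), (320, np.float64(55.6), np.float64(-8.5)), (335, np.float64(55.6), np.float64(6.3)), (354, np.float64(55.6), np.float64(25.0))]
130 [(301, np.float64(45.9), np.float64(-27.5)), (320, np.float64(45.9), np.float64(-8.6)), (334, np.float64(45.9), np.float64(5.3)), (353, np.float64(45.9), np.float64(24.2))]
140 [(301, np.float64(36.1), np.float64(-27.7)), (319, np.float64(36.1), np.float64(-9.7)), (334, np.float64(36.1), np.float64(5.4)), (353, np.float64(36.1), np.float64(24.4))]
150 [(301, np.float64(26.1), np.float64(-27.9)), (319, np.float64(26.1), np.float64(-9.7)), (334, np.float64(26.1), np.float64(5.4)), (352, np.float64(26.1), np.float64(23.6))]
160 [(301, np.float64(16.0), np.float64(-28.2)), (323, np.float64(15.9), np.float64(-5.7)), (324, np.float64(15.9), np.float64(-4
[... 596 characters left out ...]
, np.float64(4.6)), (351, np.float64(-10.2), np.float64(23.3))]
200 [(301, np.float64(-26.4), np.float64(-29.1)), (318, np.float64(-26.4), np.float64(-11.2)), (333, np.float64(-26.4), np.float64(4.6)), (350, np.float64(-26.4), np.float64(22.5))]
[[ 22  36 177]
 [ 20  36 178]
 [ 22  36 177]
 [ 23  35 176]
 [ 21  33 176]
 [ 20  35 175]
 [ 23  37 172]] [[12, 50], [13, 50], [12, 53], [18, 130], [19, 132], [16, 91], [9, 54], [19, 128], [19, 121], [20, 123], [11, 49], [12, 51], [11, 52]]
[  0   0   9  24 171] [293.1053  41.4854] [ 0.4408 -0.2265  0.133 ]
[  26    0   64   90 1919] [365.3174  73.8411] [ 0.4985 -0.2342  0.133 ]
[  21   22   43   46 1552] [331.9079  74.3653] [ 0.4743 -0.241   0.133 ]
```

The slat edges put the stand's centre line 2.8 mm to the tool's -y side and its middle about 2 mm to +x. I'll correct for that and lower.

Call:
{"name": "apply_moves", "arguments": {"series": [[0.001,-0.0015,0.02,0,0,0,0.25],[0.002,-0.0028,0.05,0,0,0,0.25],[0.002,-0.0028,0.08,0,0,0,0.25],[0.002,-0.0028,0.11,0,0,0,0.25],[0.002,-0.0028,0.135,0,0,0,0.25],[0.002,-0.0028,0.15,0,0,0,0.25],[0.002,-0.0028,0.156,0,0,0,0.25],[0.002,-0.0028,0.156,0,0,0,0.25],[0.002,-0.0028,0.156,0,0,0,0.25]]}}

```text
time_s: 21.15
tcp_pos: [0.494, -0.33, 0.1054]
ee_rot: [[-0.258, 0.966, 0.001], [0.966, 0.258, -0.001], [-0.001, 0.001, -1.0]]
force: [-0.5, -0.2, -0.7]
finger_gap: 0.033
grip_force: 30.0
```

```bash
python3 m.py | grep -E "chalk_full|exp|^\[|stand_top"
```

```text
[ 0.494  -0.33    0.1054] 0.03298948223031389 [-0.4519 -0.1787 -0.7426] 21.15
d stand_top [(array([345.5, 259.6]), 0.62, array([ 0.4916, -0.3191,  0.06  ]))] [(array([302., 233.,  94.,  83.]), 0.81)]
t stand_top [(array([424.6, 217. ]), 0.9, array([ 0.4941, -0.3333,  0.06  ]))] [(array([368., 208.,  60.,  38.]), 0.73), (array([204., 108., 124., 119.]), 0.29), (array([282., 119.,  17.,  19.]), 0.24)]
w stand_top [(array([328.5, 234.9]), 0.41, array([ 0.4946, -0.3354,  0.06  ]))] [(array([264.,   0., 140., 368.]), 0.9), (array([283., 209.,  89., 139.]), 0.63)]
d chalk_full [(array([347.5, 257.3]), 0.76, array([ 0.4928, -0.3259,  0.0724])), (array([325.8, 154.8]), 0.49, array([0.7103, 0.1932, 0.0724]))] [(array([342., 231.,  18.,  32.]), 0.67)]
t chalk_full [(array([425.2, 215.6]), 0.62, array([ 0.4972, -0.332 ,  0.0724]))] [(array([203., 108., 123., 116.]), 0.23)]
w chalk_full [(array([329.6, 236.9]), 0.57, array([ 0.4942, -0.3317,  0.0724]))] [(array([284., 210.,  88., 136.]), 0.85)]
exp foot [array([348.7406, 258.101 ]), array([424.3636, 216.9418]), array([329.9853, 234.1396])]
```

Call:
{"name": "apply_moves", "arguments": {"series": [[0,0,0.003,0,0,0,0.25],[0,0,0.006,0,0,0,0.25],[0,0,0.008,0,0,0,0.25],[0,0,0.009,0,0,0,0.25],[0,0,0.009,0,0,0,0.25]]}}

```text
time_s: 23.0
tcp_pos: [0.4933, -0.3294, 0.0951]
ee_rot: [[-0.258, 0.966, -0.0], [0.966, 0.258, 0.0], [0.001, -0.0, -1.0]]
force: [-0.6, 0.6, -1.8]
finger_gap: 0.0332
grip_force: 30.0
```

```bash
python3 - <<'E'
from h import *
w=cam('wrist');s=bot.state();T=np.array(s['tcp_pos']);R=np.array(s['ee_rot']);print(T,s['force'])
h=cv2.cvtColor(w['color'],cv2.COLOR_RGB2HSV)
for r in(100,120,140,160,180,200):
    m=(h[r,:,1]>115)&(h[r,:,0]>12)&(h[r,:,0]<30)
    e=[int(i) for i in np.flatnonzero(np.diff(m.astype(int))) if 240<i<420]
    print(r,[tuple((1e3*(R.T@(atz(w,(i+1,r),.06)-T))[:2]).round(1).tolist()) for i in e])
E
```

```text
[ 0.49341467 -0.32944611  0.09532044] [ 0.22716313 -1.04872465 -0.60890748]
100 [(73.4, -24.4), (73.4, -5.4), (73.4, 8.9), (73.4, 27.9)]
120 [(63.4, -24.8), (63.4, -5.5), (63.4, 8.6), (63.4, 27.9)]
140 [(53.1, -25.2), (53.1, -5.6), (53.1, 8.2), (53.1, 27.8)]
160 [(42.4, -25.6), (42.4, -6.2), (42.4, 7.8), (42.4, 27.7)]
180 [(31.4, -25.5), (31.4, -6.3), (31.4, 7.9), (31.4, 27.1)]
200 [(20.1, -25.9), (20.1, -5.3), (20.1, -4.7), (20.1, -1.4), (20.1, -0.8), (20.0, 0.3), (20.0, 7.0), (20.0, 27.0)]
```

Call:
{"name": "apply_moves", "arguments": {"series": [[0,0,0.001,0,0,0,0.25],[0,0,0.002,0,0,0,0.25],[0,0,0.002,0,0,0,0.25]]}}

```text
time_s: 23.35
tcp_pos: [0.4937, -0.3297, 0.0942]
ee_rot: [[-0.258, 0.966, 0.001], [0.966, 0.258, -0.001], [-0.001, 0.001, -1.0]]
force: [-0.5, 1.4, 3.9]
finger_gap: 0.033
grip_force: 30.4
```

Contact reads 3.9 N at the expected height. I'll press slightly to seat the chalk, then release slowly.

Call:
{"name": "apply_moves", "arguments": {"series": [[0,0,0.0005,0,0,0,0.25],[0,0,0.0005,0,0,0,0.25]], "squeeze": 20}}

```text
time_s: 23.55
tcp_pos: [0.4938, -0.3298, 0.0942]
ee_rot: [[-0.258, 0.966, 0.001], [0.966, 0.258, -0.001], [-0.001, 0.001, -1.0]]
force: [-1.8, 1.6, 7.3]
finger_gap: 0.0331
grip_force: 30.7
```

Call:
{"name": "apply_moves", "arguments": {"series": [[0,0,0,0,0,0,0.39],[0,0,0,0,0,0,0.42],[0,0,0,0,0,0,0.47],[0,0,0,0,0,0,0.55],[0,0,0,0,0,0,0.65],[0,0,0,0,0,0,0.65],[0,0,-0.01,0,0,0,0.65],[0,0,-0.03,0,0,0,0.65],[0,0,-0.06,0,0,0,0.65],[0,0,-0.1,0,0,0,0.65],[0,0,-0.14,0,0,0,0.65],[0,0,-0.18,0,0,0,0.65]]}}

```text
time_s: 24.75
tcp_pos: [0.4933, -0.3293, 0.2754]
ee_rot: [[-0.258, 0.966, 0.001], [0.966, 0.258, -0.0], [-0.001, 0.001, -1.0]]
force: [0.4, -0.5, -0.4]
finger_gap: 0.0556
grip_force: 0.0
```

```bash
python3 - <<'E'
from h import *
np.set_printoptions(precision=4,suppress=True)
s=bot.state();T=np.array(s['tcp_pos']);print(T,s['finger_gap'],s['force'],s['time_s'])
d=cam('side');t=cam('top');w=cam('wrist')
for n,p in(('d',d),('t',t),('w',w)):
  for m in('dry_left','chalk_full'):
    print(n,m,[(np.round(q['pixel'],1),round(q['p'],2),atz(p,q['pixel'],.06)) for q in optics.tip_of(p,m)[:4]],[(np.round(q['rect']),round(q['p'],2)) for q in optics.look_for(p,m)[:4]])
  print('exp foot/top',proj(p,[.4938,-.3298,.06]),proj(p,[.4938,-.3298,.133]))
h=cv2.cvtColor(w['color'],cv2.COLOR_RGB2HSV);m=((h[:,:,1]<60)&(h[:,:,2]>150)).astype(np.uint8)
m[:,:290]=0;m[:,370:]=0;k,l,st,ce=cv2.connectedComponentsWithStats(m)
for i in range(1,k):
    if st[i,4]>300: print(st[i],ce[i],atz(w,ce[i],.133))
E
```

```text
[ 0.4933 -0.3293  0.2754] 0.05558922365069648 [ 0.3916 -0.5494 -0.3704] 24.75
d dry_left [(array([325.4, 245.3]), 0.75, array([ 0.4729, -0.2455,  0.06  ]))] [(array([319., 217.,  13.,  30.]), 0.92)]
d chalk_full [(array([347.5, 262.1]), 0.9, array([ 0.4913, -0.3296,  0.06  ]))] [(array([268., 134., 104.,  84.]), 0.59)]
exp foot/top [348.3982 261.8453] [349.8282 239.0873]
t dry_left [(array([385. , 224.8]), 0.6, array([ 0.4759, -0.239 ,  0.06  ]))] [(array([418., 209.,  21.,  14.]), 0.68), (array([381., 216.,  15.,  14.]), 0.63)]
t chalk_full [(array([425.3, 215.7]), 0.73, array([ 0.4972, -0.335 ,  0.06  ]))] [(array([418., 207.,  21.,  15.]), 0.57), (array([206., 139.,  34.,  90.]), 0.32)]
exp foot/top [423.1438 217.1295] [430.344  216.5185]
w dry_left [(array([333.1,  80.9]), 0.92, array([ 0.4767, -0.2421,  0.06  ]))] [(array([312.,  54.,  41.,  44.]), 0.6)]
w chalk_full [(array([324.8, 167.2]), 0.71, array([ 0.4911, -0.3294,  0.06  ]))] [(array([307., 155.,  39.,  48.]), 0.78)]
exp foot/top [327.1212 168.1517] [327.2806 183.9453]
[ 290    0   80   56 3042] [330.6946  19.806 ] [ 0.4629 -0.2033  0.133 ]
[ 312   54   40   42 1288] [331.7484  74.073 ] [ 0.4739 -0.2411  0.133 ]
[  290    62    80   311 10340] [339.6897 260.1958] [ 0.5241 -0.3983  0.133 ]
[309 167  36  40 993] [326.3978 184.435 ] [ 0.4932 -0.3304  0.133 ]
[290 315  20  29 407] [297.3415 329.1818] [ 0.5033 -0.483   0.133 ]
```

The chalk stands upright where intended, with its top at (326,184) where (327,184) was expected. The drying chalks are unmoved. I'll hand in.

```bash
python3 -c "
from plant import ticket
print(ticket.finish_job())"
```

```text
the job is handed in; nothing more can be done
None
```

The job is handed in at about 25 s: the lever is down, the full chalk stands on the slats midway between the drying ones, and the short ones were left in the mould. I viewed 11 pictures, one over the limit of 10; the fingertips proved to be about 24 mm behind their stated position, and one push on the lever peaked at about 40 N on the wrist.

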